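# Set the saw guide's hold-down nose on a setting block

## Robot

A 7-joint arm with a two-finger parallel gripper is mounted at the origin on the work surface. World frame = base frame: x ahead of the robot, y to its left, z up, the work surface at z = 0. Lengths are in m, angles in rad, forces in N, time in s.
With the tool pointing down it reaches from about 0.35 to 0.9 m from the base axis. Payload 19.9 kg.
Tool frame: the origin (TCP) lies between the finger pads; the fingertips stand 19 mm ahead of it and the grasp point (between the pads) is the TCP; z points along the fingers, y is the direction in which the jaws open and shut (so a half turn about z gives the same grasp; the last joint's range is limited). The gripper opens to 94 mm and grips with 3 to 60 N. Pads are 16 mm wide; open, the fingers measure 119 mm over their backs; the gripper's body (75 mm by 177 mm) begins 78 mm behind the grasp point.
Start: joints at [1.258, 0.417, -0.01, 1.614, 0.005, 1.111, -0.053], TCP at [0.168, -0.602, 0.195] pointing down, gripper open.
Joint ranges: [-2.81, 2.81], [-0.39, 2.02], [-1.27, 1.25], [0.06, 2.57], [-1.19, 4.33], [0.19, 2], [-2.82, 2.82]. Speed limits (rad/s): [1.89, 1.89, 2.39, 2.39, 3.01, 3.01, 3.01].

## Interface

Orientations are given as a 3x3 rotation matrix whose columns are the frame's x, y, z axes.
In Python, from rig import robot gives the robot as it stands. Calls block until the motion is done:
- robot.move_ptp(position, orientation): joint-space move of the TCP to a pose.
- robot.move_linear(position, velocity=0.15, frame=None, threshold=None): straight line of the TCP; frame=None keeps the orientation; velocity is the mean speed in m/s. With threshold (N) it stops when the force on the tool has changed by that much, and returns True; else False.
- robot.goto_joints(angles): joint-space move.
- robot.gripper_to(opening): finger opening in m; the grip force is fixed at half the most; returns when the fingers have stopped.
- robot.pause(seconds).
- robot.ik(position, orientation): joint angles nearest the present ones, or None.
- robot.get_state(): the state.
- robot.grab_frame(name): name is "scene" or "top"; returns the picture (384x512x3 uint8, red, green, blue); there is no depth.
- robot.camera_info(name): a dict with "fx", "fy", "cx", "cy" (pixels), "rvec" (rotation vector, rad) and "tvec" (3), from world to camera coordinates, as OpenCV has them. Camera axes: x right, y down, z forward; pixel columns grow to the right and rows downward; lengths in m; the calibration is good to about 2 mm. A picture is of the moment at which its call begins. camera_info takes no time and is no camera call.
A pose or a line that the arm cannot do raises robot.PlanningError and nothing moves.
- robot.sign_off(): hands the job in, once; it reports no verdict.
The state is a dict: "time": time; "qpos": joint angles; "joint_vel": joint speeds; "effort": joint torques, N m; "ee_pos": TCP position; "tool_rot": TCP orientation; "force": force on the tool from outside, world axes, zero at the start; "moment": the same for the moment, N m; "opening": finger opening in m.
Only numpy, scipy, OpenCV 4.12 (cv2) and the standard library are available. Lean on these libraries where they do the work, as an engineer would, in place of code of your own. Each camera call takes 0.05 s, during which the arm holds its last target. There are 200 camera calls.

## Task

The tube saw guide's sprung hold-down nose hangs too high over its setting block. Put the square-socket driver from the wooden rack on the guide's adjusting screw and turn it until the block just drags under the nose (a pull of about 7 N slides it), never clamping it hard. Draw the block one to three centimetres towards its tab end against that drag, leave it nipped under the nose and the driver standing square on the screw, and leave everything else where it is.

Things in the scene. Friction and masses are not known exactly. Their poses are not given: they have to be found in the camera images.
- bed: Tube saw guide fixed to the bench: aluminium bed 260 x 70 mm, 12 mm thick (x = -160 to +100 mm), steel column at its rear (from x = +63 mm). Origin on the bench under the axis of screw and nose; z up; -x is the open end, towards which the block is drawn. Two rails, 8 mm high, leave a channel 26 mm wide along x, from -160 to +40 mm.
- bridge: Steel bridge on the column, over the bed: 44 mm wide, x = -20 to +98 mm, underside 60 mm and top 78 mm above the bench; origin and axes as the bed's. It carries the adjusting screw on top and the nose below: a steel pin 14 mm across on the screw's axis, on a spring of 2.5 N per mm with 8 mm of give, at the start clear of the block by an unknown 0.5 to 7.5 mm.
- seat (a point): Centre of the upper face of the screw's round collar (28 mm across), 81 mm above the bench; axes as the bed's. On it stands the screw's square head, 12 mm across flats, 12 mm high, the top 5 mm tapering to 7 mm square. The driver's mouth rests on this face when fully seated. The head does not move up or down.
- head (a point): The same point, fixed to the screw: its x and y are square to the head's flats and turn with it (the driver fits in any of four quarter turns). Clockwise from above feeds the nose down 12 mm per turn (1.9 mm per rad), anticlockwise raises it; the screw needs about 0.06 N m and stays where it is left.
- driver: Square-socket driver, upright in one of the two rack holes. Origin at the centre of its open mouth (lower end), z up to the handle. Socket 21 mm square, 34 mm long; its square hole, 13.4 mm wide and 16 mm deep, has flats square to x and y. Round black handle 28 mm across from 48 to 102 mm above the mouth, butt at 108 mm. 0.13 kg. Its square socket tells it from the punch.
- block: Aluminium setting block in the bed's channel, under the nose: flat bar 160 mm long, 24 mm wide, 20 mm thick, with an upright tab at its front end. Origin under the middle of the tab; the bar reaches from x = -5 to +155 mm, x along the bed's x. 0.22 kg. Free, it slides with a pull of 1 to 2 N, and needs roughly 1.2 N more for each newton with which the nose presses.
- tab (a point): Top centre of the block's tab, 55 mm above the bar's underside (67 mm above the bench); axes as the block's. The tab is 10 mm thick (x), 24 mm wide (y), 35 mm tall; pinch it, or hook a finger behind it. Set right, the nose presses the block with 3 to 8 N and a pull of about 7 N keeps it sliding (read it during the motion: what is left after stopping is less).
- rack: Wooden rack, 65 x 150 x 28 mm, two round holes 34 mm across and 20 mm deep, 38 mm either side of its centre along y; origin centre of underside. Fixed. Tools stand on the hole floors, 8 mm above the bench.
- spare: Leave alone: a punch with a round foot in the other rack hole, similar black handle, round steel foot; 98 mm long.
- wrench: Leave alone: steel open-ended wrench 160 mm long lying beside the guide, on its -y side.
- offcut: Leave alone: black tube offcut standing beside the guide on its +y side, 31 mm across, 55 mm tall.
- lube: Leave alone: white plastic bottle, 48 mm across, 120 mm tall.
- roll: Leave alone: black tape roll lying flat, 84 mm across, 24 mm high.
- chainring: Leave alone: dark steel ring lying flat, 90 mm across, 5 mm thick.
- grease: Leave alone: flat metal tin, 64 mm across, 45 mm high.

How it is judged:
By the outcome, as a careful person would: the job done as asked, in the order asked, and still so for the second after the job is handed in, with the robot touching nothing.
It also fails if it takes over 72 s, if anything falls off the work surface, if the arm or the gripper's body presses on something with over 40 N, if the wrist force passes 120 N, or if a joint passes its speed limit or range.

## Working session

There is one attempt and no reset: what is moved stays moved. The work goes in short steps, each a Python script; the robot and the scene stay as the last script left them, time stands still between calls to the robot, and variables do not carry over. Pictures are saved under pics/ and viewed, about 8 in all and at most 12, crops included, and the job is handed in when it is done.

```bash
ls; mkdir -p pics
python3 - <<'E'
from rig import robot
import cv2
for n in("scene","top"):
    f=robot.grab_frame(n); cv2.imwrite(f"pics/{n}0.png",f[:,:,::-1]); print(n,robot.camera_info(n))
s=robot.get_state(); print({k:s[k] for k in("time","force","moment","opening","tool_rot")})
E
```

```text
pics
scene {'fx': 379.32681274747216, 'fy': 379.32681274747216, 'cx': 253.97279032172588, 'cy': 191.5340359732502, 'rvec': array([ 1.03790593,  2.42631069, -1.01967865]), 'tvec': array([ 0.4483577 , -0.25273076,  1.43481111])}
top {'fx': 476.2020506371228, 'fy': 476.2020506371228, 'cx': 254.2783675051731, 'cy': 190.79174040650403, 'rvec': array([ 2.12672354, -2.11494027,  0.18628466]), 'tvec': array([-0.01206851,  0.60694315,  1.16123901])}
{'time': 0.1, 'force': array([-0.96991942, -0.42928144, -0.750227  ]), 'moment': array([-0.02015609,  0.00926156, -0.00638274]), 'opening': 0.09416763934556098, 'tool_rot': array([[ 9.63300689e-01,  2.68424351e-01, -3.88753628e-04],
       [ 2.68424611e-01, -9.63300180e-01,  9.95666074e-04],
       [-1.07225420e-04, -1.06347686e-03, -9.99999429e-01]])}
```

View pics/scene0.png

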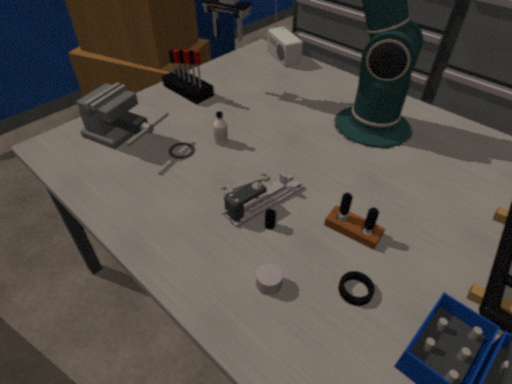

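View pics/top0.png

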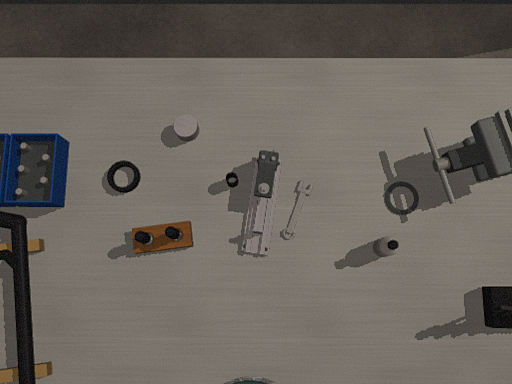

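The scene view shows the guide near (262,195), the rack near (355,226) and the offcut at (270,218). The top view shows the guide at about (262,205), with the collar near (264,188), the rack at (162,237) and the wrench at (297,210). I'll enlarge both next.

```bash
cat > h.py <<'E'
import numpy as np, cv2
from rig import robot
def cam(n):
    c=robot.camera_info(n); R=cv2.Rodrigues(c["rvec"])[0]; return c,R,np.array(c["tvec"])
def ray(n,u,v,z):
    c,R,t=cam(n); o=-R.T@t; d=R.T@np.array([(u-c["cx"])/c["fx"],(v-c["cy"])/c["fy"],1])
    return o+d*(z-o[2])/d[2]
def proj(n,p):
    c,R,t=cam(n); q=R@np.array(p)+t; return np.array([c["fx"]*q[0]/q[2]+c["cx"],c["fy"]*q[1]/q[2]+c["cy"]])
def down(yaw): # tool x axis at yaw, z down
    c,s=np.cos(yaw),np.sin(yaw); return np.array([[c,s,0],[s,-c,0],[0,0,-1.]])
E
python3 - <<'E'
import cv2,numpy as np
a=cv2.imread("pics/top0.png"); s=cv2.imread("pics/scene0.png")
A=cv2.resize(a[140:265,120:320],None,fx=4,fy=4,interpolation=cv2.INTER_CUBIC)
B=cv2.resize(s[160:260,210:400],None,fx=4.2,fy=4.2,interpolation=cv2.INTER_CUBIC)
cv2.imwrite("pics/topc.png",A);cv2.imwrite("pics/scc.png",B)
E
```

```text
(no output)
```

View pics/topc.png

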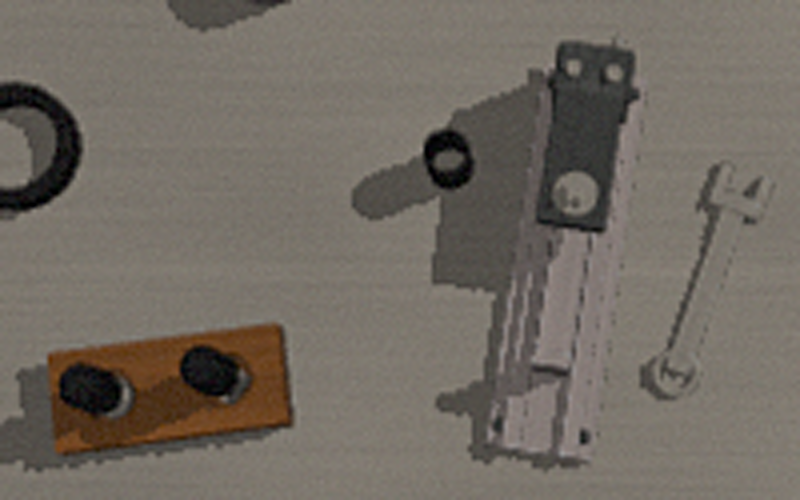

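View pics/scc.png

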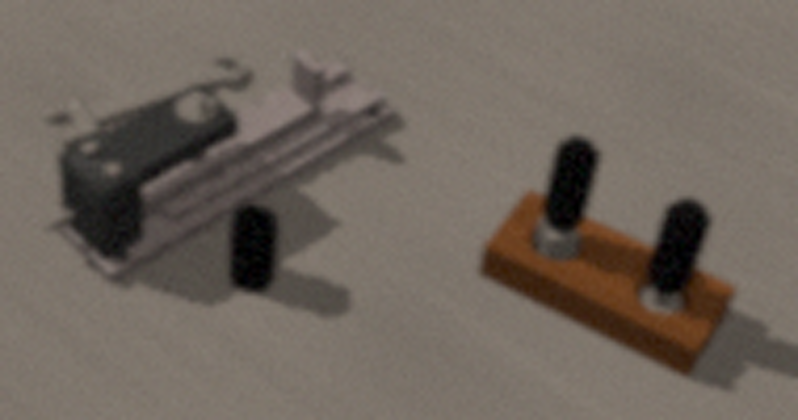

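The top crop shows the collar at about (575,193), the bridge front edge from (537,220) to (607,230), the tab at about (550,370), the bed front at about y=460 and the rack corners. In the scene crop the left tool has the wider, taller steel part, so it's probably the driver. I'll check that by tool height across the two views.

Run:
```python
from h import *
np.set_printoptions(precision=4,suppress=True)
T=lambda u,v:(120+(u+.5)/4-.5,140+(v+.5)/4-.5)
S=lambda u,v:(210+(u+.5)/4.2-.5,160+(v+.5)/4.2-.5)
for n in("top","scene"):
    c,R,t=cam(n); print(n,"pos",-R.T@t)
img=cv2.imread("pics/top0.png"); hsv=cv2.cvtColor(img,cv2.COLOR_BGR2HSV)
def blobs(m,x0,x1,y0,y1,amin):
    M=np.zeros_like(m);M[y0:y1,x0:x1]=m[y0:y1,x0:x1]
    cs,_=cv2.findContours(M,cv2.RETR_EXTERNAL,cv2.CHAIN_APPROX_NONE)
    return [c for c in cs if cv2.contourArea(c)>amin]
# rack
m=((hsv[...,0]<18)&(hsv[...,1]>120)).astype(np.uint8)
c=max(blobs(cv2.morphologyEx(m,cv2.MORPH_CLOSE,np.ones((9,9))),125,200,215,260,100),key=cv2.contourArea)
box=cv2.boxPoints(cv2.minAreaRect(c)); P=np.array([ray("top",*b,.028) for b in box]);print("rack",P.mean(0),np.linalg.norm(P-np.roll(P,1,0),axis=1),P[:,:2].tolist())
# points
print("collar",ray("top",*T(575,193),.083))
for nm,p,z in[("bridge fl",(537,221),.078),("bridge fr",(607,231),.078),("bed fl",(483,456),.012),("bed fr",(592,463),.012),("tab",(550,371),.067),("wrench",(672,372),.005),("offcut",(447,158),.055)]:
    print(nm,ray("top",*T(*p),z))
# tool butts: two view ray intersection
def tri(a,b):
    c1,R1,t1=cam("top");c2,R2,t2=cam("scene")
    K=lambda c:np.array([[c["fx"],0,c["cx"]],[0,c["fy"],c["cy"]],[0,0,1]])
    X=cv2.triangulatePoints(K(c1)@np.c_[R1,t1],K(c2)@np.c_[R2,t2],np.array(a,float).reshape(2,1),np.array(b,float).reshape(2,1));X=(X/X[3])[:3,0]
    return X,proj("top",X)-a,proj("scene",X)-b
# butt centre: top view far ends, scene upper ends
print("-y tool",*tri(T(200,365),S(577,150)))
print("+y tool",*tri(T(77,382),S(686,213)))
b=[]
g=hsv[...,2]
print(g[178:202,252:276])
```

```text
top pos [ 0.3841 -0.0202  1.2526]
scene pos [1.1846 0.501  0.8181]
rack [0.4905 0.2286 0.028 ] [0.0657 0.1524 0.0658 0.1509] [[0.512740233134964, 0.30969427127368576], [0.533070412466218, 0.1586349680056282], [0.46809655358300556, 0.14830139308344756], [0.44808359899110684, 0.2979128195967735]]
collar [ 0.6095 -0.0317  0.083 ]
bridge fl [ 0.5925 -0.008   0.078 ]
bridge fr [ 0.5864 -0.0518  0.078 ]
bed fl [0.4497 0.0267 0.012 ]
bed fr [ 0.4456 -0.0438  0.012 ]
tab [ 0.4996 -0.0166  0.067 ]
wrench [ 0.5054 -0.0963  0.005 ]
offcut [0.6374 0.0504 0.055 ]
-y tool [0.4977 0.1931 0.1132] [ 0.108  -0.0585] [0.1734 0.0151]
+y tool [0.4881 0.2685 0.1038] [ 0.2702 -0.1327] [0.4382 0.0259]
[[ 80  98  91  88  57  60  59  57  54  60  51  56  61  59  64  56  58  54
   61  56  50  69 123 136]
 [ 71  97  97  91  55  55  58  58  54  61  56  47  52  59  54  58  56  58
   55  58  48  66 117 137]
 [ 82  94  92  98  54  53  55  58  59  57  52  55  60  54  59  53  59  55
   56  54  56  78 132 102]
 [ 83  93  94  95  57  65  56  55  59  55  56  56  50  58  57  47  58  58
   58  49  57  80 139 129]
 [109  90
[... 1311 characters left out ...]
83  50  24  26  28  37  45  44  45  57  55  55  57  64  55  55  59
   57  86 142 125 136 135]
 [ 89  84  93  83  67  68  47  32  30  22  21  21  30  37  43  51  53  51
   56  84 140 139 138 135]
 [ 94  93 100  88  95  94  69  91 100 125  94  91  84  32  35  36  16  16
   35  90 139 132 137 134]
 [ 93  91  93  95  96 103  93 101 104 140 128 129 127 126 120  98 127  88
   96 128 131 134 133 131]
 [ 96  97  94  92  94 101 104  96 100 138 137 132 131 142 131  91 146 128
  128 133 128 134 137 130]
 [ 95  98  96  92  84  69  98  88 100 134 132 130 128 135 123  77 139 135
  132 134 128 132 136 135]
 [ 76 101  93  92  83  61  98 103 130 134 131 130 130 133 126  80 138 129
  131 125 107 138 131 130]]
```

The −y tool is the driver: its butt is at about 113 mm, the other's about 104. The seat is at about (0.6095, −0.032) with bed yaw about −0.137. The tab, bridge and collar agree on that to about 2 mm. Next is wrist range.

Run:
```python
from h import *
np.set_printoptions(precision=2,suppress=True)
print("t",robot.get_state()["time"])
for nm,p in(("rack",[.4965,.192,.088]),("seat",[.6095,-.032,.165]),("tab",[.4996,-.0166,.055])):
    for y in np.arange(-3.1,3.2,.5): 
        q=robot.ik(p,down(y)); print(nm,round(y,2),None if q is None else np.array(q))
```

```text
t 0.1
rack -3.1 [ 0.36  0.61 -1.02  1.91  0.62  0.98  0.66]
rack -2.6 [ 0.4   0.64 -1.08  1.91  0.68  1.01  1.12]
rack -2.1 [ 0.4   0.64 -1.08  1.91  0.68  1.01  1.62]
rack -1.6 [ 0.4   0.64 -1.08  1.91  0.68  1.01  2.12]
rack -1.1 [-1.24  0.65  1.08  1.96 -0.7   0.97 -2.47]
rack -0.6 [-1.    0.48  0.72  1.96 -0.41  0.86 -2.23]
rack -0.1 [ 0.23  0.52 -0.82  1.92  0.48  0.91 -2.5 ]
rack 0.4 [ 0.21  0.51 -0.8   1.92  0.46  0.91 -1.99]
rack 0.9 [ 0.36  0.61 -1.02  1.91  0.63  0.98 -1.62]
rack 1.4 [ 0.38  0.62 -1.05  1.91  0.65  0.99 -1.14]
rack 1.9 [ 0.38  0.63 -1.06  1.91  0.66  1.   -0.65]
rack 2.4 [ 0.37  0.62 -1.05  1.91  0.65  0.99 -0.14]
rack 2.9 [ 0.36  0.61 -1.03  1.91  0.63  0.98  0.37]
seat -3.1 [ 0.58  0.54 -0.8   1.66  0.42  1.12  1.28]
seat -2.6 [ 0.75  0.66 -1.09  1.66  0.62  1.21  1.63]
seat -2.1 [ 0.75  0.66 -1.09  1.66  0.62  1.21  2.13]
seat -1.6 [-0.74  0.66  1.08  1.71 -0.63  1.17 -2.65]
seat -1.1 [ 0.21  0.43 -0.27  1.68  0.13  1.05 -2.77]
seat -0.6 [ 0.29  0.45 -0.38  1.67  0.19  1.06 -2.32]
seat -0.1 [ 0.34  0.46 -0.45  1.67  0.22  1.07 -1.85]
seat 0.4 [ 0.4   0.4
[... 280 characters left out ...]
0.4   1.11  1.02]
tab -3.1 [ 0.69  0.55 -0.88  2.01  0.57  0.84  1.09]
tab -2.6 [ 0.82  0.66 -1.08  2.01  0.74  0.93  1.46]
tab -2.1 [ 0.82  0.66 -1.08  2.01  0.74  0.93  1.96]
tab -1.6 [-0.86  0.67  1.08  2.06 -0.77  0.9  -2.5 ]
tab -1.1 [-0.74  0.56  0.9   2.06 -0.61  0.81 -2.15]
tab -0.6 [ 0.29  0.42 -0.38  2.03  0.22  0.74 -2.4 ]
tab -0.1 [ 0.38  0.43 -0.48  2.02  0.29  0.75 -1.95]
tab 0.4 [ 0.42  0.44 -0.54  2.02  0.32  0.76 -1.48]
tab 0.9 [ 0.45  0.45 -0.58  2.02  0.35  0.77 -1.01]
tab 1.4 [ 0.49  0.46 -0.62  2.02  0.38  0.77 -0.53]
tab 1.9 [ 0.52  0.47 -0.67  2.02  0.41  0.78 -0.06]
tab 2.4 [ 0.56  0.49 -0.71  2.02  0.44  0.79  0.41]
tab 2.9 [ 0.61  0.51 -0.78  2.02  0.49  0.81  0.87]
```

```bash
cat >> h.py <<'E'
def st(tag=""):
    s=robot.get_state(); R=s["tool_rot"]
    print(tag,"t%.1f"%s["time"],"p",np.round(s["ee_pos"],4),"yaw%.3f"%np.arctan2(R[1,0],R[0,0]),"F",np.round(s["force"],2),"Mz%.3f"%s["moment"][2],"M",np.round(s["moment"],2),"op%.4f"%s["opening"],"q7 %.2f"%s["qpos"][6]); return s
def spin(d):
    q=np.array(robot.get_state()["qpos"]); q[6]+=d; robot.goto_joints(q)
E
python3 - <<'E'
from h import *
D=np.array([.4965,.192])
robot.move_ptp([*D,.24],down(.9)); st("above")
robot.gripper_to(.055)
robot.move_linear([*D,.087],velocity=.25); st("at")
robot.gripper_to(.0); st("grip1")
robot.gripper_to(.045); spin(1.57); robot.gripper_to(.0); st("grip2")
robot.move_linear([*D,.25],velocity=.25); st("up")
cv2.imwrite("pics/lift.png",cv2.resize(robot.grab_frame("scene")[110:230,280:420,::-1],None,fx=4,fy=4,interpolation=cv2.INTER_CUBIC))
E
```

```text
above t3.1 p [0.4968 0.1913 0.2399] yaw0.899 F [ 0.65 -0.18  0.07] Mz-0.019 M [-0.08 -0.09 -0.02] op0.0935 q7 -1.41
at t4.6 p [0.497  0.1926 0.0882] yaw0.900 F [0.06 0.22 0.45] Mz0.039 M [-0.03 -0.14  0.04] op0.0551 q7 -1.56
grip1 t5.2 p [0.4967 0.1922 0.0874] yaw0.900 F [-0.36 -0.05  6.08] Mz-0.011 M [ 0.02  0.16 -0.01] op0.0271 q7 -1.57
grip2 t7.6 p [0.4964 0.192  0.0869] yaw2.470 F [ 0.88  0.85 -0.18] Mz0.006 M [ 0.06 -0.15  0.01] op0.0268 q7 0.00
up t8.4 p [0.4961 0.1915 0.2487] yaw2.470 F [-1.15 -0.2  -1.66] Mz0.031 M [-0.02 -0.17  0.03] op0.0266 q7 0.17
```

View pics/lift.png

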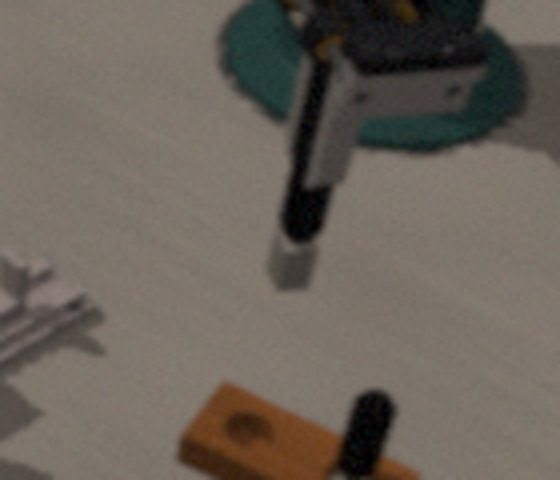

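The driver is gripped and upright, with its square socket at (292,265) in the crop. The −y hole is empty and the punch hasn't moved. I'll go to the screw now.

Run:
```python
from h import *
S=np.array([.6095,-.032])
robot.move_ptp([*S,.20],down(2.47)); st("above")
robot.move_linear([*S,.178],velocity=.1)
print(robot.move_linear([*S,.158],velocity=.03,threshold=5)); st("touch")
```

```text
above t9.4 p [ 0.6092 -0.0299  0.2003] yaw2.472 F [ 0.14  0.78 -0.63] Mz-0.079 M [-0.03 -0.12 -0.08] op0.0271 q7 0.53
True
touch t10.2 p [ 0.6096 -0.0321  0.1668] yaw2.470 F [-1.24 -0.78  3.82] Mz0.062 M [-0.14 -0.03  0.06] op0.0270 q7 0.51
```

Run:
```python
from h import *
S=np.array([.6095,-.032])
for d in(-.15,.30,-.42,.56,-.74):
    spin(d)
    h=robot.move_linear([*S,.1585],velocity=.03,threshold=5); s=st("try %.2f %s"%(d,h))
    if s["ee_pos"][2]<.163: break
```

```text
try -0.15 True t10.8 p [ 0.6091 -0.0324  0.1629] yaw2.324 F [  0.83   0.27 -19.19] Mz-0.007 M [ 0.22 -0.56 -0.01] op0.0267 q7 0.36
```

Run:
```python
from h import *
S=np.array([.6095,-.032])
robot.pause(.2); st("now")
print(robot.move_linear([*S,.1585],velocity=.02,threshold=6)); robot.pause(.1); st("seat?")
```

```text
now t10.9 p [ 0.6087 -0.0324  0.1625] yaw2.321 F [  1.86   0.23 -26.93] Mz0.037 M [ 0.28 -0.73  0.04] op0.0268 q7 0.36
True
seat? t11.3 p [ 0.6091 -0.0324  0.1617] yaw2.321 F [-0.47 -0.1   6.15] Mz0.070 M [ 0.01 -0.27  0.07] op0.0270 q7 0.36
```

Run:
```python
from h import *
S=np.array([.6095,-.032])
for d in(-.12,-.12):
    spin(d); st("spun")
    print(robot.move_linear([*S,.1565],velocity=.02,threshold=6)); robot.pause(.1); st("press")
a=robot.grab_frame("scene"); cv2.imwrite("pics/seat.png",cv2.resize(a[110:230,190:330,::-1],None,fx=5,fy=5,interpolation=cv2.INTER_CUBIC))
```

```text
spun t11.5 p [ 0.6092 -0.0324  0.1618] yaw2.204 F [-1.5  -0.1  -1.65] Mz-0.050 M [-0.1  -0.05 -0.05] op0.0269 q7 0.24
True
press t11.8 p [ 0.61   -0.0324  0.1612] yaw2.204 F [-0.5  -1.23  6.16] Mz0.069 M [-0.27  0.22  0.07] op0.0272 q7 0.24
spun t12.1 p [ 0.61   -0.0324  0.1613] yaw2.089 F [-1.4  -1.52  1.  ] Mz-0.076 M [-0.42  0.41 -0.08] op0.0269 q7 0.12
True
press t12.4 p [ 0.6103 -0.0323  0.1604] yaw2.088 F [-0.46 -0.95  4.17] Mz0.074 M [-0.17  0.2   0.07] op0.0270 q7 0.12
```

View pics/seat.png

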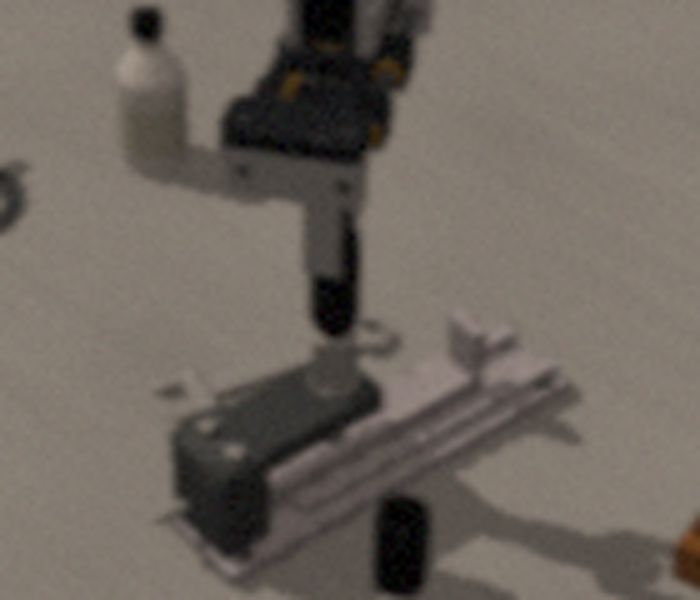

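The socket sits on the collar at (335,375) in the crop, and the height matches full seating (0.1604 against 0.160 expected). The screw is turning with the driver, at about 0.07 N m. I'll turn it so the total is about 3 mm of feed, then test the drag by hooking closed fingers behind the tab.

```bash
cat >> h.py <<'E'
S=np.array([.6100,-.0323]); TAB=np.array([.4996,-.0166]); U=np.array([.9906,-.1366])
def release():
    robot.gripper_to(.05); p=robot.get_state()["ee_pos"]; robot.move_linear([p[0],p[1],.225],velocity=.3)
def hook(back=.032):
    robot.gripper_to(0)
    P=TAB+U*back; robot.move_ptp([*P,.14],down(-.137)); robot.move_linear([*P,.058],velocity=.2); robot.pause(.15); return st("hook")
def pull(d,thr,v=.012):
    s0=robot.get_state(); p=s0["ee_pos"]; P=p[:2]-U*d
    h=robot.move_linear([*P,.058],velocity=v,threshold=thr); s=robot.get_state()
    print("pull",h,"moved %.4f"%((p[:2]-s["ee_pos"][:2])@U),"tabrel %.4f"%((s["ee_pos"][:2]-TAB)@U),"F0 %.2f F %.2f"%(s0["force"][:2]@U,s["force"][:2]@U),"t%.1f"%s["time"]); return h,s
E
python3 - <<'E'
from h import *
spin(-1.3); st("turned")
release()
hook()
pull(.030,3.)
robot.pause(.1); st()
E
```

```text
turned t13.7 p [ 0.6101 -0.0321  0.1603] yaw0.790 F [-3.65  1.13  3.74] Mz0.048 M [0.47 1.31 0.05] op0.0266 q7 -1.18
hook t17.1 p [ 0.5323 -0.021   0.0594] yaw-0.137 F [0.23 0.81 0.14] Mz0.035 M [ 0.06 -0.03  0.03] op0.0006 q7 -2.11
pull False moved 0.0300 tabrel 0.0030 F0 0.12 F 0.02 t19.6
 t19.7 p [ 0.5026 -0.0168  0.058 ] yaw-0.137 F [ 0.23 -0.64 -0.17] Mz0.018 M [-0.02  0.03  0.02] op0.0002 q7 -2.12
```

Run:
```python
from h import *
a=robot.grab_frame("top"); b=robot.grab_frame("scene")
A=cv2.resize(a[160:265,205:310,::-1],None,fx=5,fy=5,interpolation=cv2.INTER_CUBIC)
B=cv2.resize(b[150:255,215:325,::-1],None,fx=5,fy=5,interpolation=cv2.INTER_CUBIC)[:525]
cv2.imwrite("pics/hk.png",cv2.resize(np.hstack([A,B[:, :550]]),None,fx=.74,fy=.74))
```

```text
(no output)
```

View pics/hk.png

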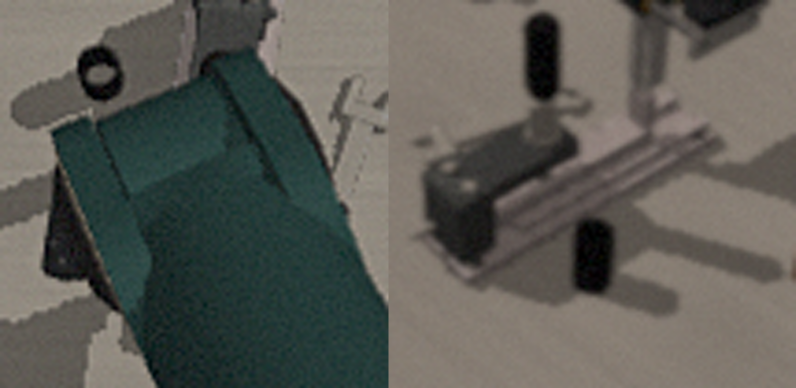

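The fingers are behind the tab at (660,110) in the right half, and the tab looks shifted towards the bed end. Nothing is loaded yet, and the block slid freely below 3 N. I'll lift off and measure how far it moved by template matching in the scene view.

```bash
cat >> h.py <<'E'
def tabshift():
    a=cv2.imread("pics/scene0.png"); b=robot.grab_frame("scene")[:,:,::-1]
    up=lambda i:cv2.resize(cv2.GaussianBlur(i,(3,3),0),None,fx=8,fy=8,interpolation=cv2.INTER_CUBIC)
    x0,y0=276,169; T=up(np.ascontiguousarray(a[y0-4:y0+24,x0-4:x0+24]))[32:-40,32:-40] # tab region
    R=cv2.matchTemplate(up(np.ascontiguousarray(b[y0-14:y0+36,x0-14:x0+46])),T,cv2.TM_CCOEFF_NORMED)
    _,sc,_,l=cv2.minMaxLoc(R); d=np.array(l)/8-14
    g=(proj("scene",[*(TAB-.02*U),.055])-proj("scene",[*TAB,.055]))/.02
    print("shift px",d,"score %.2f"%sc,"m %.4f"%(d@g/(g@g)),"g",g)
    return b
E
python3 - <<'E'
from h import *
p=robot.get_state()["ee_pos"]; P=p[:2]+U*.003
robot.move_linear([*P,.058],velocity=.1); robot.move_linear([*P,.095],velocity=.25); 
Q=TAB-U*.05; robot.move_linear([*Q,.10],velocity=.25); st("front")
b=tabshift()
a=cv2.imread("pics/scene0.png")
c=lambda i:cv2.resize(np.ascontiguousarray(i[155:205,255:315]),None,fx=6,fy=6,interpolation=cv2.INTER_CUBIC)
cv2.imwrite("pics/cmp.png",np.hstack([c(a),c(b)]))
E
```

```text
front t20.7 p [ 0.4494 -0.0101  0.0997] yaw-0.137 F [ 0.64  0.21 -0.31] Mz0.051 M [ 0.   -0.02  0.05] op0.0005 q7 -2.05
shift px [0. 0.] score 1.00 m 0.0000 g [ 245.14847559 -135.96415384]
```

View pics/cmp.png

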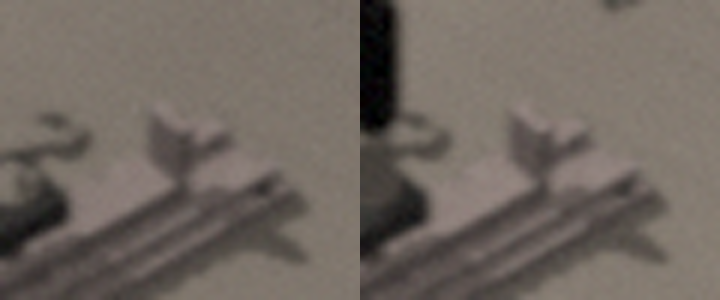

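The tab hasn't moved (shift 0), so the fingers stopped short of it. From this crop the tab's +x top corners are at about (187,131) and (150,105), so I can relocate it.

Run:
```python
from h import *
C=lambda u,v:(255+(u+.5)/6-.5,155+(v+.5)/6-.5)
V=np.array([-U[1],U[0]])
for n,c,z in(("+x+y top",(187,131),.067),("+x-y top",(150,105),.067),("+x+y base",(187,187),.032)):
    p=ray("scene",*C(*c),z)[:2]; print(n,p,"bed rel",(p-S)@U,(p-S)@V)
for r in(.013,.003,-.003,-.007,-.011): print(r,proj("top",[*(TAB+U*r),.067]),proj("top",[*(TAB+U*r),.032]))
g=cv2.cvtColor(cv2.imread("pics/top0.png"),cv2.COLOR_BGR2GRAY); print(g[222:246,250:266])
```

```text
+x+y top [ 0.51160142 -0.00308007] bed rel -0.10146507693737435 0.015504014274924208
+x-y top [ 0.50956007 -0.02892055] bed rel -0.0999574228351057 -0.010372409910872609
+x+y base [0.51248858 0.00059486] bed rel -0.10108824587673182 0.01926558563195428
0.013 [257.87786165 227.21857553] [257.89148494 228.689156  ]
0.003 [257.31027758 231.17733527] [257.33990662 232.53858746]
-0.003 [256.96889989 233.55836097] [257.00817836 234.85369869]
-0.007 [256.74096903 235.14812285] [256.78669971 236.3993847 ]
-0.011 [256.51276099 236.73981796] [256.56495933 237.9468973 ]
[[126  85  88  84  74 134 129 130 130 127 126 124 127 124  88 134]
 [127  82  86  87  75 135 133 127 127 125 125 132 128 114 107 128]
 [129  84  89  99 110 134 128 132 126 128 130 133 127 115 126 126]
 [127  83  88 101 135 132 131 126 124 126 127 128 122  98 132 122]
 [100  83  84  81 115 133 131 128 130 125 128 130 119  91 137 124]
 [ 92  90  82  92 133 136 129 124 122 117 121 131 118  72 132 127]
 [ 85  90  88  97 139 133 128 124 121 126 127 138 127  75 133 130]
 [ 87  89 104 138 131 129 125 126 125 124 127 134 126  92 134 128
[... 374 characters left out ...]
 119  91  87 104 129 130 129]
 [ 88  90  65  89  92 125 121 115 125 125  86  93 109 132 127 127]
 [ 94  92  86 120 120 131 126 124 122 102  83  96 119 132 125 128]
 [ 88 116 122 133 128 127 126 126 121  86  86  97 131 129 125 126]
 [119 127 129 127 122 130 125 126 123  80  83  90 142 129 126 127]
 [127 108 123 125 127 128 123 123 127  81  85  88 134 129 129 123]
 [126 114 127 123 125 127 126 124 122  82  80  84 137 128 132 127]
 [130 105 130 125 125 126 125 125 122  83  85  95 134 128 127 132]
 [124  97 131 124 126 126 121 127 124  84  85 108 133 126 127 130]
 [129 122 128 126 127 125 131 124  96  85  96 132 132 130 127 128]
 [125 126 124 121 128 124 123 119  80  91  98 142 131 128 128 127]]
```

Run:
```python
from h import *
h=cv2.imread("pics/hk.png")[30:170,600:760]
h=cv2.resize(h,None,fx=4,fy=4,interpolation=cv2.INTER_CUBIC)
def m(p,col):
    q=proj("scene",p); x=((q[0]-215)*3.7+388.5-600)*4;y=((q[1]-150)*3.7-30)*4; cv2.circle(h,(int(x),int(y)),4,col,-1)
V=np.array([-U[1],U[0]])
for y in(-.012,.012):
    for z in(.032,.067):
        m([*(S-U*.100+V*y),z],(0,0,255)); m([*(S-U*.110+V*y),z],(0,255,255))
m([.5026,-.0168,.039],(0,255,0)); m([.5026,-.0168,.058],(0,255,0))
cv2.imwrite("pics/hk2.png",h)
```

```text
(no output)
```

View pics/hk2.png

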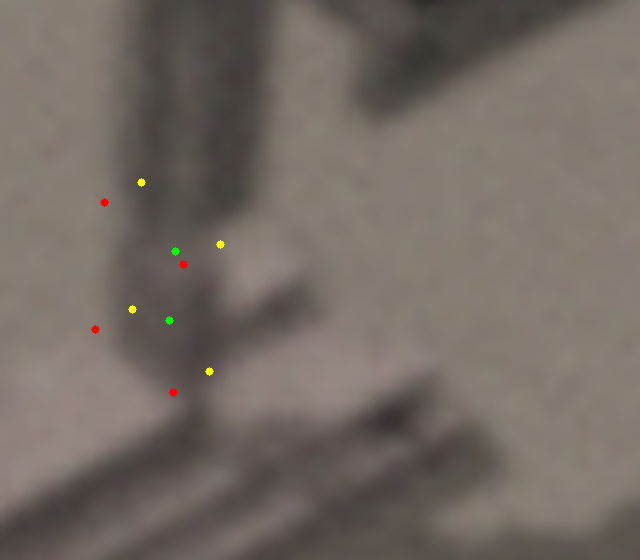

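In the zoom, the fingers' lower end stops at the tab's top edge, at about (190,225), and doesn't hide the tab. Either the fingertips sit higher than I assumed or the tab is nearer the camera. I'll check once against the gripper itself, opened in clear air, with projected markers.

Run:
```python
from h import *
robot.gripper_to(.06)
s=st(); p=np.array(s["ee_pos"]);R=np.array(s["tool_rot"])
b=np.ascontiguousarray(robot.grab_frame("scene")[120:220,250:380,::-1]); h=cv2.resize(b,None,fx=6,fy=6,interpolation=cv2.INTER_CUBIC)
def m(q,col):
    q=proj("scene",q); cv2.circle(h,(int((q[0]-250+.5)*6),int((q[1]-120+.5)*6)),4,col,-1)
m(p,(0,255,0))
for k in(-.03,.03):
    m(p+R[:,1]*k,(0,255,255)); m(p+R[:,1]*k+R[:,2]*.019,(0,0,255)); m(p+R[:,1]*k-R[:,2]*.078,(255,0,0))
V=np.array([-U[1],U[0]])
for y in(-.012,.012): 
    for x in(-.1,-.11): m([*(S+U*x+V*y),.067],(255,0,255))
cv2.imwrite("pics/g.png",h)
```

```text
t21.8 p [ 0.4501 -0.0098  0.1   ] yaw-0.137 F [0.34 0.37 1.24] Mz-0.012 M [ 0.02  0.   -0.01] op0.0599 q7 -2.05
```

View pics/g.png

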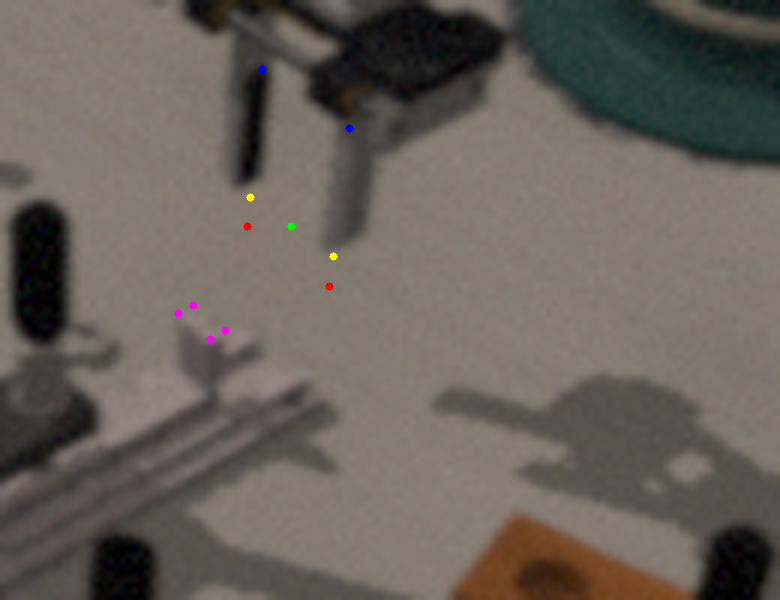

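The markers show the fingertips about 8 mm above the reported TCP height, not 19 mm below it. The whole tool sits about 25 mm higher than the reported z, so my hook passed over the tab. I'll hook lower, guarding the descent with a force threshold.

```bash
cat >> h.py <<'E'
TAB=S-U*.105
ZH=.038
def hook(back=.030):
    robot.gripper_to(0)
    P=TAB+U*back; robot.move_ptp([*P,.11],down(-.137)); robot.move_linear([*P,.06],velocity=.2)
    h=robot.move_linear([*P,ZH],velocity=.06,threshold=6); robot.pause(.1); print("touchdown",h); return st("hook")
def pull(d,thr,v=.012):
    s0=robot.get_state(); p=np.array(s0["ee_pos"]); P=p-np.array([*U,0])*d
    h=robot.move_linear(P,velocity=v,threshold=thr); s=robot.get_state()
    print("pull",h,"moved %.4f"%((p-s["ee_pos"])[:2]@U),"tabrel %.4f"%((s["ee_pos"][:2]-TAB)@U),"F0 %.2f F %.2f"%(s0["force"][:2]@U,s["force"][:2]@U),"t%.1f"%s["time"]); return h,s
E
python3 - <<'E'
from h import *
hook()
pull(.010,2.5,.02); pull(.005,2.5);
E
```

```text
touchdown False
hook t24.3 p [ 0.5359 -0.022   0.0382] yaw-0.137 F [ 0.32  0.1  -0.37] Mz0.010 M [0.07 0.05 0.01] op0.0005 q7 -2.14
pull False moved 0.0099 tabrel 0.0202 F0 0.30 F -0.44 t25.0
pull False moved 0.0050 tabrel 0.0153 F0 -0.44 F 0.50 t25.5
```

Run:
```python
from h import *
for i in range(4):
    h,s=pull(.0025,2.5,.012)
    if h or abs(s["force"][:2]@U)>1.3: break
robot.pause(.1); st()
```

```text
pull True moved 0.0017 tabrel 0.0136 F0 0.50 F 0.97 t25.8
 t25.9 p [ 0.5194 -0.0198  0.0381] yaw-0.137 F [1.74 0.28 0.73] Mz-0.003 M [ 0.03 -0.27 -0.  ] op0.0004 q7 -2.14
```

Run:
```python
from h import *
pull(.002,4,.012)
```

```text
pull False moved 0.0019 tabrel 0.0117 F0 1.69 F 3.27 t26.2
```

Run:
```python
from h import *
pull(.0015,4,.008)
f=[]
for i in range(5): robot.pause(.02); f.append(robot.get_state()["force"][:2]@U)
print(np.round(f,2))
```

```text
pull False moved 0.0016 tabrel 0.0101 F0 3.27 F 3.53 t26.5
[2.56 2.48 3.06 3.33 2.62]
```

The drag is about 3 N while moving, against 1–2 N free, so the nose has just started to press. The block has moved about 3 mm. It needs about 4 N more pull, which is about 1.3 mm or 0.65–0.7 rad. I'll regrip the driver and turn.

```bash
cat >> h.py <<'E'
def unhook():
    p=np.array(robot.get_state()["ee_pos"])+np.array([*U,0])*.006; robot.move_linear(p,velocity=.08); p[2]=.21; robot.move_linear(p,velocity=.35)
def turn(a,yaw=1.6):
    robot.gripper_to(.05); robot.move_ptp([*S,.21],down(yaw)); robot.move_linear([*S,.145],velocity=.2); robot.gripper_to(0); st("gripped")
    spin(a); st("turned")
E
python3 - <<'E'
from h import *
unhook(); turn(-.66); release(); hook(.018); pull(.004,3,.012)
E
```

```text
gripped t30.7 p [ 0.61   -0.0323  0.1457] yaw1.600 F [-3.72 -1.41  7.61] Mz0.017 M [-0.15  1.14  0.02] op0.0276 q7 -0.46
turned t31.4 p [ 0.6097 -0.0322  0.1458] yaw0.943 F [-5.16  0.93  2.65] Mz-0.001 M [ 0.01  1.44 -0.  ] op0.0276 q7 -1.12
touchdown False
hook t35.3 p [ 0.524  -0.0203  0.0382] yaw-0.137 F [0.69 0.24 0.87] Mz0.002 M [ 0.04 -0.06  0.  ] op0.0004 q7 -2.21
pull False moved 0.0040 tabrel 0.0141 F0 0.65 F -0.18 t35.8
```

Run:
```python
from h import *
pull(.0035,3,.015)
pull(.0025,8,.01)
pull(.0015,6,.01)
```

```text
pull False moved 0.0036 tabrel 0.0106 F0 -0.18 F 0.22 t36.2
pull False moved 0.0019 tabrel 0.0086 F0 0.22 F 5.56 t36.6
pull False moved 0.0009 tabrel 0.0077 F0 5.56 F 4.66 t36.8
```

Run:
```python
from h import *
pull(.003,7,.015)
f=[]
for i in range(4): robot.pause(.02); f.append(robot.get_state()["force"][:2]@U)
print(np.round(f,2))
```

```text
pull False moved 0.0026 tabrel 0.0051 F0 4.66 F 5.58 t37.1
[5.27 4.66 4.5  5.29]
```

It slides at about 5.5 N and comparing with the turn shows about 0.2 rad was lost to socket play. I'll turn about 0.25 rad net more, allowing for that play, then make the final draw.

Run:
```python
from h import *
unhook(); turn(-.42,yaw=1.3); release(); hook(.013); pull(.0075,3,.02)
pull(.004,9.5,.015)
```

```text
gripped t41.2 p [ 0.6099 -0.032   0.1457] yaw1.300 F [-5.05  0.7   7.47] Mz0.036 M [0.18 1.17 0.04] op0.0278 q7 -0.80
turned t41.7 p [ 0.6098 -0.032   0.1458] yaw0.884 F [-3.26  0.53  2.06] Mz-0.040 M [ 0.07  0.94 -0.04] op0.0273 q7 -1.22
touchdown False
hook t45.5 p [ 0.519  -0.0196  0.0382] yaw-0.137 F [0.1  0.09 0.58] Mz-0.028 M [ 0.1   0.07 -0.03] op0.0006 q7 -2.26
pull False moved 0.0075 tabrel 0.0056 F0 0.09 F 0.37 t46.0
pull False moved 0.0032 tabrel 0.0024 F0 0.37 F 6.70 t46.4
```

Run:
```python
from h import *
pull(.006,6,.015)
pull(.005,6,.015)
```

```text
pull False moved 0.0051 tabrel -0.0026 F0 6.70 F 7.47 t46.9
pull False moved 0.0041 tabrel -0.0067 F0 7.47 F 6.44 t47.4
```

It slides at a steady 6.4–7.5 N, about 20 mm drawn in all and 12 mm of that at the final setting. I'll back off, clear the view and check.

Run:
```python
from h import *
unhook(); robot.move_ptp([.168,-.602,.25],down(.27)); tabshift(); st()
c=lambda i,y,x,f:cv2.resize(np.ascontiguousarray(i[y:y+95,x:x+95,::-1]),(395,395),interpolation=cv2.INTER_CUBIC)
cv2.imwrite("pics/end.png",np.hstack([c(robot.grab_frame("top"),165,215,4),c(robot.grab_frame("scene"),140,215,4)]))
```

```text
shift px [ 5. -3.] score 0.91 m 0.0207 g [ 246.38845842 -136.59697459]
 t50.7 p [ 0.169  -0.6016  0.2501] yaw0.271 F [-0.2  -1.25  0.02] Mz-0.006 M [ 0.02 -0.01 -0.01] op0.0004 q7 -0.48
```

View pics/end.png

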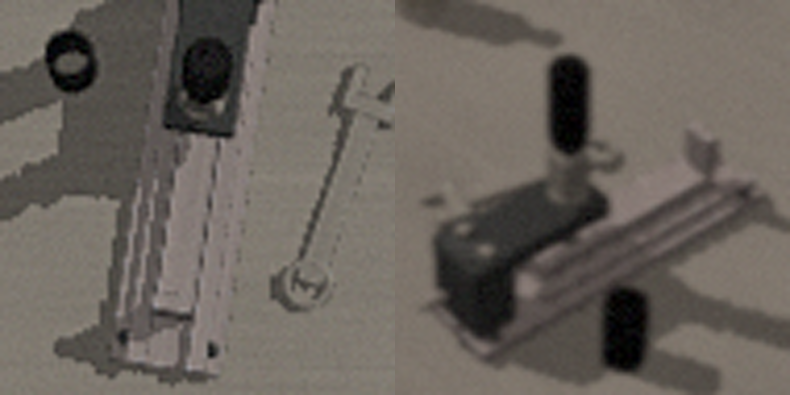

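The driver stands upright on the collar at (570,130) in the scene half. The tab has shifted about 20.7 mm towards the open end, and the wrench and offcut haven't moved. I'm handing in.

```bash
python3 -c "
from rig import robot
robot.sign_off(); print(robot.get_state()['time'])"
```

```text
the job is handed in; nothing more can be done
the job is handed in; nothing more can be done
```

The job is done and handed in, about 51 s on the robot's clock. The driver is on the screw, the nose drags on the block, and the block has been drawn about 2 cm towards its tab end.

- **Setting:** I took the square-socket driver from the rack's −y hole, seated it and fed the screw down in three stages. The pull on the block read about 3 N, then 5.5 N, then 6.4–7.5 N while sliding, which suggests about 4 N of nose pressure.
- **Draw:** The finger travel gave 20.3 mm in total and the camera gave 20.7 mm. About 12 mm of that was at the final setting. The first 8 mm or so went on the test pulls, at 3 N and 5.5 N, so not all of it was against the full drag.
- **End state:** In the last pictures the driver stands upright on the collar. The wrench and offcut look untouched; I did not re-check the other items at the end. The robot is clear of everything.

- **Height mismatch:** In the images the fingertips sat about 25 mm higher than the reported tool height implies. My first hook passed over the tab without touching it, so I hooked lower.
- **Force while seating:** The wrist read about −27 N for a moment while the socket slipped onto the head. I did not find the cause.

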